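# Close the gap in the barber's shelf and stand the tonic on it

## Task

Push the loose wooden block (the one with the round black pad) up snug against the steel back rail and the fixed wooden drawer block beside it, so that no gap is left at either face. Then stand the green tonic bottle with the black cap upright on the middle of the black pad, setting it down gently, with the gap still closed. Do not tip the tonic over, and leave the amber bottle, the pomade tin and the shaving brush where they stand.

Things in the scene. Friction and masses are not known exactly. Their poses are not given: they have to be found in the camera images.
- station: Fixed L-shaped fitting: pale wooden drawer block (x -100..0, y 0..90, 45 mm high) and steel back rail (x 0..15, y -310..90, 30 mm high). Origin: inside corner of the L at counter level. x points away from the user through the rail, y along the rail towards the drawer block, z up. The rail's front face is the plane x=0, the drawer block's joint face the plane y=0. Cannot move.
- riser: Loose pale wooden block, 100 (x) x 140 (y) x 45 mm high, 0.4 to 0.85 kg, with a round black pad 80 mm wide in the middle of its top. Origin: centre of its underside. Starts askew, 20 to 45 mm off the rail and 40 to 95 mm off the drawer block, on its -y side. Fully home, its +x face touches the rail, its +y face the drawer block: origin at (-50, -70, 0) mm in the station's frame, same yaw.
- pad (a point): Centre of the black pad on top of the loose block, 45 mm above the block's origin
- back_joint (a point): Top corner of the loose block at its +x, +y corner: (50, 70, 45) mm in the block's frame
- front_joint (a point): Top corner of the loose block at its -x, +y corner: (-50, 70, 45) mm in the block's frame
- back_far (a point): Top corner of the loose block at its +x, -y corner: (50, -70, 45) mm in the block's frame
- tonic: Green glass bottle with paper band and black cap, upright on the counter, 155 mm high, 0.2 to 0.4 kg. Body 56 mm in diameter up to 100 mm; cylindrical cap 28 mm in diameter, 118 to 155 mm up, firmly fixed, can be gripped from above. Origin: centre of its foot, z up
- aftershave: Bystander: amber bottle with a brass cap, 54 mm in diameter, 112 mm high. Origin: centre of its foot
- pomade: Bystander: low round silvery-white tin, 70 mm in diameter, 45 mm high. Origin: centre of its foot
- brush: Bystander: shaving brush with a dark handle and pale bristles, about 42 mm in diameter, 96 mm high, standing on top of the fixed drawer block. Origin: centre of its foot
Not all that is in view belongs to the job. There is more than one size of the tonic; the job needs the smaller. There is more than one size of the riser; the job needs the smaller.

How it is judged:
By the outcome, as a careful person would: the job done as asked, in the order asked, and still so for the second after the job is handed in, with the robot touching nothing.
It also fails if it takes over 72 s, if anything falls off the work surface, if the arm or the gripper's body presses on something with over 40 N, if the wrist force passes 120 N, or if a joint passes its speed limit or range.

## Robot

A 6-joint arm with a two-finger parallel gripper is mounted at the origin on the work surface. World frame = base frame: x ahead of the robot, y to its left, z up, the work surface at z = 0. Lengths are in mm, angles in degrees, forces in N, time in s.
With the tool pointing down it reaches from about 300 to 850 mm from the base axis. Payload 4.2 kg.
Tool frame: the origin (TCP) lies on the centre line of the jaws, within the pads' length; the fingertips stand 14 mm ahead of it and the grasp point (between the pads) lies 5 mm behind it (env.finger_overhang is the z of the fingertips in the tool frame, in mm); z points along the fingers, y is the line along which they close (so a half turn about z gives the same grasp; the last joint's range is limited). The gripper opens to 91 mm and grips with 3 to 60 N. Pads are 32 mm wide; open, the fingers measure 118 mm over their backs; the gripper's body (76 mm by 178 mm) begins 60 mm behind the grasp point.
Start: joints at [74.198, 18.312, 89.639, -0, 72.044, -1.146], TCP at [145.487, 556.305, 227.976] pointing down, gripper open.
Joint ranges: [-177.97, 177.97], [-48.28, 115.42], [12.27, 149.76], [-77.06, 257.06], [2.81, 150.46], [-146.56, 146.56]. Speed limits (degrees/s): [147.25, 147.25, 180, 180, 180, 180].

## Interface

Orientations are given as [roll, pitch, yaw] about the fixed x, y, z axes, in that order (R = Rz(yaw) Ry(pitch) Rx(roll)).
In Python, from workcell import sensors, viewer, env gives the robot as it stands. The module is installed in compiled form; this text tells all that it offers.
- The arm moves only by the tool step_arm, never from a script. Its argument "plan" is one flat list of numbers, 6 for each row, row after row: the shift along the tool's x, y, z in cm, then the turn, a rotation vector about the tool's x, y, z in rad. In form: [x, y, z, wx, wy, wz, x, y, z, wx, wy, wz, ...]. A call has 1 to 5 rows; each row shifts and turns the commanded pose from where the row before left it, along the tool's axes as they then stand; what a row does not reach is not made up. A row lasts 1/12 s, in which the tool goes at most 41.7 mm and 7.16 degrees, less where a joint would pass 70% of its speed; a pose out of reach is approached as far as the arm can. A call is refused whole if a number of a shift passes 4.17 or a number of a turn 0.125, either way. A call with a gripper value outside its range is refused whole. "hand" is the finger opening in cm, from 0 to 9.12, set as the call begins (left out, the last holds). The fingers move at their own pace and stop on an object; "newtons" is the grip in N (left out, the last holds). Time passes only in rows, so rows that do not move let the fingers close. It gives the time, the measured TCP pose, the force, the opening and the grip force at its end, in the units of the state.
- sensors.state(): the state, without advancing time (a new reading comes with each control period).
- viewer.grab_frame(name): name is "side" or "top"; returns a dict with "img" (420x560x3 uint8, red, green, blue), "fx", "fy", "cx", "cy" (pixels), "position" and "attitude" of the camera in the world. Camera axes: x right, y down, z forward; pixel columns grow to the right and rows downward; lengths in mm; the calibration is good to about 2 mm. A picture is of the moment at which its call begins. There is no depth.
- env.job_done(): hands the job in; it is judged then, once.
Trained networks look in a picture, given as the dict that the camera call returned (one of the last four; its "shot" number tells which), for a name from the list of things; names that differ only in an ending like _2 or _b are one class to them, and where a whole thing is asked for, a point or a joint stands for the part that bears it (a point fixed in the world has none). Each returns a list of dicts, best first, with "score" (0 to 1); they miss things now and then, are a little off and sometimes report something else, mostly with a low value. They report only what shows in the picture. A call takes as long as a camera call. They do not tell look-alikes from the thing itself.
- viewer.boxes_of(name, picture): "location" ([column, row] in pixels, amid what is visible of it).
- viewer.pinpoint(name, picture): "location" ([column, row] in pixels: a listed point, or the origin of a listed thing).
The state is a dict: "time_s": time; "qpos": joint angles; "qvel": joint speeds; "effort": joint torques, N m; "ee_pos": TCP position; "ee_rot": TCP orientation; "force": force on the tool from outside, world axes, zero at the start; "torque": the same for the moment, N m; "gripper_width": finger opening in mm; "gripper_force": force on a finger pad.
Only numpy, scipy, OpenCV 4.12 (cv2) and the standard library are available. Lean on these libraries where they do the work, as an engineer would, in place of code of your own. Each camera call takes 0.05 s, during which the arm holds its last target. There are 200 camera calls.

## Working session

There is one attempt and no reset: what is moved stays moved. The work goes in short steps, Python scripts to look and compute and a tool call to move; the robot and the scene stay as the last step left them, time stands still between calls to the robot, and variables do not carry over. Pictures are saved under pics/ and viewed, at most 10 in all, crops included, and the job is handed in when it is done.

Besides the shell and the picture viewer there is one more tool, called after "Emit:" as name(argument=value, ...) on one line, values as JSON. step_arm: Moves the arm, as the interface text tells. Its arguments: {"type":"object","properties":{"plan":{"type":"array","items":{"type":"number"}},"hand":{"type":"number"},"newtons":{"type":"number"}},"required":["plan"]}

```bash
mkdir -p pics; cat > h.py <<'E'
import numpy as np, cv2
from scipy.spatial.transform import Rotation as R
from workcell import sensors, viewer, env
def shot(n,f=None):
    p=viewer.grab_frame(n)
    if f: cv2.imwrite('pics/'+f,p['img'][:,:,::-1])
    return p
def camR(p):
    a=np.array(p['attitude'],float)
    return a if a.shape==(3,3) else R.from_euler('xyz',a,degrees=True).as_matrix()
def ray(p,uv):
    d=camR(p)@np.array([(uv[0]-p['cx'])/p['fx'],(uv[1]-p['cy'])/p['fy'],1]); return np.array(p['position'],float),d
def onz(p,uv,z):
    o,d=ray(p,uv); return o+d*(z-o[2])/d[2]
def proj(p,X):
    c=camR(p).T@(np.array(X,float)-np.array(p['position'],float)); return np.array([p['cx']+p['fx']*c[0]/c[2],p['cy']+p['fy']*c[1]/c[2]])
E
python3 - <<'E'
from h import *
Z=dict(station=0,riser=0,pad=45,back_joint=45,front_joint=45,back_far=45,tonic=0,aftershave=0,pomade=0,brush=45)
for n in('side','top'):
    p=shot(n,n+'0.png'); print(n,p['position'],p['attitude'],p['fx'])
    for k,z in Z.items():
        for d in viewer.pinpoint(k,p)[:3]:
            print(k,round(d['score'],2),np.round(d['location']),np.round(onz(p,d['location'],z)[:2]))
print(sensors.state())
E
```

```text
side [-185.42019692 -575.1013929   659.17312468] [-123.96315414   -0.33417359  -46.365767  ] 435.3420555885546
station 0.91 [339. 207.] [622. -42.]
riser 0.96 [347. 331.] [ 303. -300.]
riser 0.66 [349. 249.] [ 501. -163.]
riser 0.3 [314. 220.] [531. -31.]
pad 0.66 [351. 306.] [ 322. -289.]
pad 0.6 [351. 226.] [ 523. -148.]
pad 0.44 [385. 240.] [ 533. -232.]
back_joint 0.85 [348. 210.] [ 571. -104.]
back_joint 0.72 [410. 344.] [ 321. -413.]
front_joint 0.92 [400. 286.] [ 430. -330.]
front_joint 0.78 [314. 221.] [480. -71.]
back_far 0.86 [290. 328.] [ 205. -244.]
back_far 0.32 [351. 226.] [ 525. -145.]
tonic 0.81 [157. 188.] [338. 384.]
tonic 0.79 [196. 179.] [446. 344.]
aftershave 0.59 [250. 170.] [594. 273.]
pomade 0.91 [224. 202.] [425. 193.]
brush 0.63 [312. 191.] [578.  17.]
top [ 408.32702145   64.42257151 1327.10295703] [-176.40505113   -1.2580136   -88.7089918 ] 475.6125935592156
station 0.87 [313. 163.] [622. -44.]
riser 0.94 [398. 277.] [ 310. -288.]
riser 0.93 [346. 206.] [ 503. -140.]
riser 0.29 [356. 202.] [ 516. -165.]
pad 0.68 [409. 280.] [ 306. -304.]
pad 0.56 [352. 202
[... 530 characters left out ...]
sh 0.7 [295. 173.] [586.   8.]
{'time_s': 1.1, 'qpos': array([ 7.41982424e+01,  1.83125473e+01,  8.96393790e+01, -1.91102543e-03,
        7.20428793e+01, -1.14551245e+00]), 'qvel': array([ 0.07866214,  0.0571132 , -0.05590621, -0.12040775, -0.05308598,
       -0.00606689]), 'effort': array([-4.51570177e-04, -4.12368107e+01, -2.32234848e+01,  7.26024667e-02,
        3.79988586e-02, -1.58730876e-05]), 'ee_pos': array([145.49648255, 556.30730876, 227.9668583 ]), 'ee_rot': array([1.79994843e+02, 1.92146885e-03, 1.65344344e+02]), 'force': array([0.17472731, 0.82241487, 0.41010965]), 'torque': array([-0.02084093, -0.01340172, -0.09377991]), 'gripper_force': 0.0, 'gripper_width': 90.95891269793009}
```

View pics/side0.png

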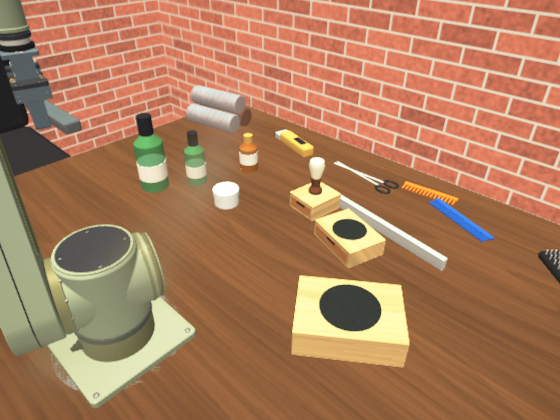

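View pics/top0.png

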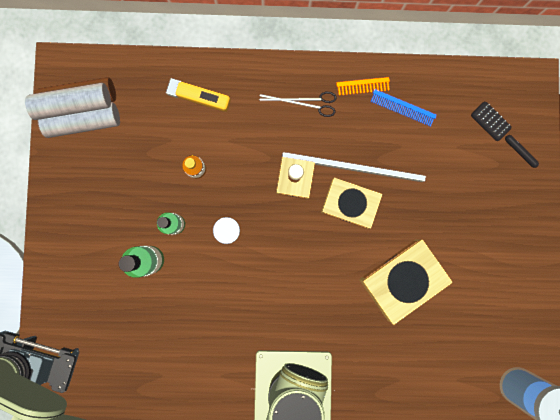

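Top view: the small riser is at (352,203) with the rail above it, from (283,154) to (425,179). The drawer block with the brush is at (296,175). The small tonic is at (172,223) and the pomade tin at (227,230). The big riser and big tonic are decoys.

```bash
cat >> h.py <<'E'
def masks(p):
    hsv=cv2.cvtColor(p['img'],cv2.COLOR_RGB2HSV); h,s,v=cv2.split(hsv)
    return hsv
E
python3 - <<'E'
from h import *
p=shot('top'); I=p['img']
c=cv2.resize(I[140:250,260:440],None,fx=4.4,fy=4.4,interpolation=cv2.INTER_CUBIC); cv2.imwrite('pics/crop.png',c[:,:,::-1])
h=masks(p)
for uv in [(300,158),(350,165),(400,175),(352,203),(335,195),(372,215),(365,223),(305,190),(285,185),(340,230),(326,205)]: print(uv,I[uv[1],uv[0]],h[uv[1],uv[0]])
m=((I.max(2)>150)&(h[:,:,1]<40)).astype(np.uint8); m[:140]=0;m[200:]=0;m[:,:310]=0;m[:,440:]=0
ys,xs=np.nonzero(m); r=cv2.minAreaRect(np.c_[xs,ys].astype(np.float32)); print('rail',r,len(xs))
w=((h[:,:,0]>10)&(h[:,:,0]<30)&(I[:,:,0]>170)).astype(np.uint8)
w[:140]=0;w[240:]=0;w[:,:260]=0;w[:,390:]=0
n,l,st,ce=cv2.connectedComponentsWithStats(w)
for i in range(1,n):
    if st[i,4]>200:
        ct=cv2.findContours((l==i).astype(np.uint8),cv2.RETR_EXTERNAL,cv2.CHAIN_APPROX_NONE)[0][0]
        rr=cv2.minAreaRect(ct); b=cv2.boxPoints(rr); print(st[i],rr); print([np.round(onz(p,q,45)[:2],1) for q in b])
E
```

```text
(300, 158) [236 247 255] [103  19 255]
(350, 165) [240 250 254] [ 99  14 254]
(400, 175) [242 252 255] [ 97  13 255]
(352, 203) [51 56 57] [95 27 57]
(335, 195) [253 245 173] [ 27  81 253]
(372, 215) [250 237 160] [ 26  92 250]
(365, 223) [246 231 151] [ 25  98 246]
(305, 190) [250 239 163] [ 26  89 250]
(285, 185) [248 234 159] [ 25  92 248]
(340, 230) [138  87  53] [ 12 157 138]
(326, 205) [254 246 173] [ 27  81 254]
rail ((367.1621398925781, 168.5270233154297), (116.55888366699219, 5.260766983032227), 9.462322235107422) 617
[ 277  157   38   41 1029] ((295.162109375, 177.0270233154297), (33.208595275878906, 37.15416717529297), 9.462322235107422)
[array([532.2,  59.9]), array([632.6,  45.6]), array([620. , -43.9]), array([519.5, -29.1])]
[ 322  177   60   52 1201] ((351.7458190917969, 202.69387817382812), (52.21963119506836, 37.354618072509766), 18.970407485961914)
[array([482.9, -63.7]), array([579.9, -95.1]), array([ 536.9, -230.4]), array([ 440.1, -198.3])]
```

View pics/crop.png

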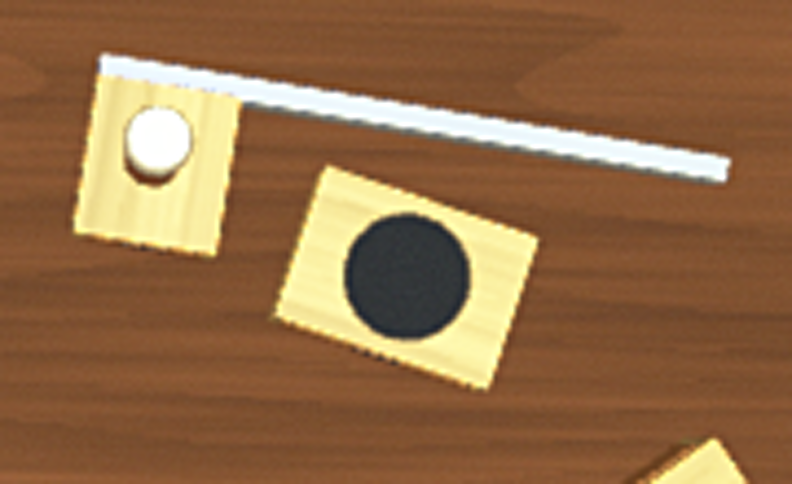

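Emit:
step_arm(plan=[-2.46,-3.24,0,0,0,0,-2.46,-3.24,0,0,0,0,-2.46,-3.24,0,0,0,0,-2.46,-3.24,0,0,0,0,-2.46,-3.24,0,0,0,0])

```text
time_s: 1.57
ee_pos: [223.7, 366.8, 227.9]
ee_rot: [180.0, 0.0, 165.4]
force: [1.2, -0.7, 1.0]
gripper_width: 91.3
gripper_force: 0.0
```

Emit:
step_arm(plan=[-2.46,-3.24,0,0,0,0,-2.46,-3.24,0,0,0,0,-2.46,-3.24,0,0,0,0,-2.46,-3.24,0,0,0,0,-2.46,-3.24,0,0,0,0])

```text
time_s: 1.98
ee_pos: [301.7, 178.9, 228.3]
ee_rot: [179.9, 0.1, 165.4]
force: [1.0, 0.4, -0.0]
gripper_width: 91.6
gripper_force: 0.0
```

Emit:
step_arm(plan=[-2.46,-3.24,0,0,0,0,-2.46,-3.24,0,0,0,0,-2.46,-3.24,0,0,0,0,-2.46,-3.24,0,0,0,0,-2.46,-3.24,0,0,0,0])

```text
time_s: 2.4
ee_pos: [379.8, -9.3, 228.3]
ee_rot: [180.0, 0.1, 165.3]
force: [1.2, 1.1, -0.0]
gripper_width: 91.2
gripper_force: 0.0
```

```bash
cat >> h.py <<'E'
SO=np.array([620,-43.9]); SY=-8.2
def rz(a): a=np.radians(a); return np.array([[np.cos(a),-np.sin(a)],[np.sin(a),np.cos(a)]])
def w2s(xy): return rz(SY).T@(np.array(xy[:2])-SO)
def s2w(xy): return SO+rz(SY)@np.array(xy,float)
def go(xy,z,yaw,st=True):
    "total shift in tool axes (cm) at the present yaw and turn about tool z (rad)"
    s=sensors.state(); p=s['ee_pos']; M=R.from_euler('xyz',s['ee_rot'],degrees=True).as_matrix()
    t=np.array([*(s2w(xy) if st else xy),z]); y=(s['ee_rot'][2]-yaw+180)%360-180
    print('at',np.round(p,1),np.round(s['ee_rot'],2),'st',np.round(w2s(p),1),'t',round(s['time_s'],2),'F',np.round(s['force'],1))
    print('to',np.round(t,1),'cm',np.round(M.T@(t-p)/10,2),'turn',np.round(np.radians(y),3),'len',np.round(np.linalg.norm(t-p)/10,1))
E
python3 -c "
from h import *
go((-205,-78),60,171.8)"
```

```text
at [379.8  -9.3 228.3] [1.7997e+02 7.0000e-02 1.6531e+02] st [-2.427e+02 -1.000e-01] t 2.4 F [ 1.2  1.1 -0. ]
to [406.  -91.9  60. ] cm [-4.6  -7.33 16.84] turn -0.113 len 18.9
```

```bash
python3 -c "
from h import *
go((-200,-112),24,171.8)"
```

```text
at [379.8  -9.3 228.3] [1.7997e+02 7.0000e-02 1.6531e+02] st [-2.427e+02 -1.000e-01] t 2.4 F [ 1.2  1.1 -0. ]
to [ 406.1 -126.2   24. ] cm [ -5.48 -10.65  20.43] turn -0.113 len 23.7
```

Emit:
step_arm(plan=[-1.83,-3.55,0.5,0,0,0,-1.83,-3.55,0.5,0,0,0,-1.83,-3.55,0.5,0,0,0,0,0,3,0,0,-0.113,0,0,3.5,0,0,0])

```text
time_s: 2.82
ee_pos: [408.0, -127.3, 148.9]
ee_rot: [-179.9, 0.4, 171.8]
force: [0.2, 0.9, -1.3]
gripper_width: 91.2
gripper_force: 0.0
```

Emit:
step_arm(plan=[0,0,3.5,0,0,0,0,0,3.5,0,0,0,0,0,3.5,0,0,0,0,0,1.9,0,0,0,0,0,0,0,0,0])

```text
time_s: 3.23
ee_pos: [402.9, -123.2, 20.8]
ee_rot: [179.9, -0.5, 171.8]
force: [-0.8, 0.0, -0.3]
gripper_width: 91.0
gripper_force: 0.0
```

```bash
python3 -c "
from h import *
go((-116,-112),22,171.8)"
```

```text
at [ 402.9 -123.2   20.8] [179.91  -0.48 171.81] st [-203.6 -109.5] t 3.23 F [-0.8  0.  -0.3]
to [ 489.2 -138.2   22. ] cm [-8.76 -0.25 -0.2 ] turn 0.0 len 8.8
```

Emit:
step_arm(plan=[-1.5,-0.1,-0.1,0,0,0,-0.8,-0.1,0,0,0,0,-0.5,0,0,0,0,0,-0.5,0,0,0,0,0,-0.5,0,0,0,0,0])

```text
time_s: 3.65
ee_pos: [440.8, -131.2, 25.4]
ee_rot: [180.0, -0.3, 171.8]
force: [-5.7, -0.9, 1.5]
gripper_width: 91.4
gripper_force: 2.5
```

Emit:
step_arm(plan=[-0.5,0,0,0,0,0,-0.5,0,0,0,0,0,-0.5,0,0,0,0,0,-0.5,0,0,0,0,0,-0.5,0,0,0,0,0])

```text
time_s: 4.07
ee_pos: [465.1, -134.6, 25.3]
ee_rot: [180.0, -0.3, 171.8]
force: [-9.3, 1.0, 7.1]
gripper_width: 91.0
gripper_force: 4.6
```

```bash
cat >> h.py <<'E'
def riser(p):
    I=p['img'];h=masks(p); w=((h[:,:,0]>10)&(h[:,:,0]<30)&(I[:,:,0]>170)).astype(np.uint8)
    w[:140]=0;w[240:]=0;w[:,:260]=0;w[:,400:]=0
    n,l,st,ce=cv2.connectedComponentsWithStats(w)
    for i in range(1,n):
        if st[i,4]>150:
            ct=cv2.findContours((l==i).astype(np.uint8),cv2.RETR_EXTERNAL,cv2.CHAIN_APPROX_NONE)[0][0]
            print(st[i],[np.round(w2s(onz(p,q,45)),1) for q in cv2.boxPoints(cv2.minAreaRect(ct))])
E
python3 -c "
from h import *
go((-116,-112),22,171.8); p=shot('top','push1.png'); riser(p)"
```

```text
at [ 465.1 -134.6   25.3] [179.98  -0.34 171.83] st [-140.4 -111.9] t 4.07 F [-9.3  1.   7.1]
to [ 489.2 -138.2   22. ] cm [-2.44 -0.01  0.32] turn 0.0 len 2.5
[ 277  157   38   41 1030] [array([-101.7,   90.2]), array([-0.3, 90.4]), array([-0.,  0.]), array([-101.6,    0.3])]
[324 173  55  28 633] [array([-95.2, -38.5]), array([-23.8, -38.8]), array([ -23.5, -180.5]), array([ -95. , -179.6])]
```

View pics/push1.png

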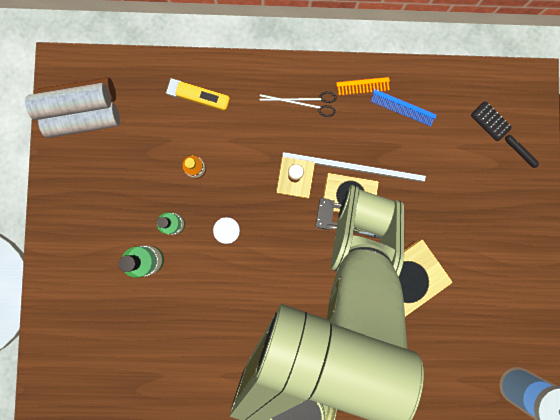

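The picture shows the block square to the rail, with its rail-side corners about 24 mm short of the rail and 39 mm from the drawer block. I'll push on.

Emit:
step_arm(plan=[-0.5,0,0.1,0,0,0,-0.5,0,0.1,0,0,0,-0.5,0,0.1,0,0,0,-0.4,0,0,0,0,0,-0.3,0,0,0,0,0])

```text
time_s: 4.53
ee_pos: [487.3, -137.5, 22.1]
ee_rot: [180.0, -0.3, 171.8]
force: [-4.1, 1.1, -0.4]
gripper_width: 91.2
gripper_force: 2.2
```

Emit:
step_arm(plan=[-0.15,0,0,0,0,0,-0.1,0,0,0,0,0,-0.1,0,0,0,0,0,0,0,0,0,0,0])

```text
time_s: 4.87
ee_pos: [488.4, -137.8, 22.2]
ee_rot: [180.0, -0.5, 171.9]
force: [-11.6, 0.8, 8.5]
gripper_width: 91.0
gripper_force: 5.8
```

```bash
python3 -c "
from h import *
go((-116,-112),22,171.8); p=shot('top'); riser(p)"
```

```text
at [ 488.4 -137.8   22.2] [179.96  -0.55 171.87] st [-116.8 -111.7] t 4.87 F [-11.6   0.8   8.5]
to [ 489.2 -138.2   22. ] cm [-0.08 -0.03  0.01] turn 0.001 len 0.1
[ 277  157   38   41 1024] [array([-101.7,   90.2]), array([-0.3, 90.4]), array([-0.,  0.]), array([-101.6,    0.3])]
[325 164  55  32 601] [array([-80.9, -38.1]), array([  0.1, -38.5]), array([   0.5, -179.8]), array([ -80.6, -178.9])]
```

Emit:
step_arm(plan=[-0.15,0,0,0,0,0,-0.15,0,0,0,0,0,0,0,0,0,0,0])

```text
time_s: 5.17
ee_pos: [488.4, -137.8, 22.2]
ee_rot: [179.9, -0.9, 171.9]
force: [-18.3, -0.5, 14.6]
gripper_width: 91.3
gripper_force: 9.4
```

Emit:
step_arm(plan=[0.5,0,0,0,0,0,2,0,0,0,0,0,2,0,-1,0,0,0,0,0,-4,0,0,0,0,0,-3,0,0,0])

```text
time_s: 5.58
ee_pos: [450.5, -132.5, 103.4]
ee_rot: [180.0, -0.0, 171.8]
force: [1.8, -0.5, 1.1]
gripper_width: 91.5
gripper_force: 0.0
```

```bash
python3 -c "
from h import *
go((-50,-225),80,81.8); p=shot('top'); riser(p)"
```

```text
at [ 450.5 -132.5  103.4] [ 1.7999e+02 -1.0000e-02  1.7180e+02] st [-155.2 -111.9] t 5.58 F [ 1.8 -0.5  1.1]
to [ 538.4 -259.5   80. ] cm [-10.52 -11.31   2.33] turn 1.571 len 15.6
[ 277  157   38   41 1029] [array([-101.7,   90.2]), array([-0.3, 90.4]), array([-0.,  0.]), array([-101.6,    0.3])]
[324 165  56  40 962] [array([-101.1,  -38.1]), array([  0.1, -38.5]), array([   0.5, -180.3]), array([-100.8, -179.1])]
```

Emit:
step_arm(plan=[-2.63,-2.83,0,0,0,0,-2.63,-2.83,0,0,0,0,-2.63,-2.83,0,0,0,0,-2.63,-2.83,0,0,0,0,0,0,0,0,0,0.12], hand=5.5)

```text
time_s: 6.05
ee_pos: [545.1, -266.0, 102.9]
ee_rot: [-179.8, 0.6, 164.7]
force: [0.4, 0.6, 0.8]
gripper_width: 61.0
gripper_force: 0.0
```

Emit:
step_arm(plan=[0,0,0,0,0,0.121,0,0,0,0,0,0.121,0,0,0,0,0,0.121,0,0,0,0,0,0.121,0,0,0,0,0,0.121])

```text
time_s: 6.47
ee_pos: [540.3, -260.2, 102.5]
ee_rot: [179.9, 0.1, 129.9]
force: [0.0, 0.3, 0.7]
gripper_width: 54.7
gripper_force: 0.0
```

Emit:
step_arm(plan=[0,0,0,0,0,0.121,0,0,0,0,0,0.121,0,0,0,0,0,0.121,0,0,0,0,0,0.121,0,0,0,0,0,0.121])

```text
time_s: 6.88
ee_pos: [540.4, -260.1, 102.6]
ee_rot: [179.9, 0.1, 95.3]
force: [-0.3, 0.2, -0.0]
gripper_width: 55.5
gripper_force: 0.0
```

Emit:
step_arm(plan=[0,0,0,0,0,0.121,0,0,0,0,0,0.12,0,0,2,0,0,0,0,0,0,0,0,0])

```text
time_s: 7.22
ee_pos: [538.6, -259.2, 80.1]
ee_rot: [-179.9, -0.1, 81.8]
force: [0.2, -0.7, -0.6]
gripper_width: 55.1
gripper_force: 0.0
```

```bash
python3 -c "
from h import *
go((-50,-220),22,81.8)"
```

```text
at [ 538.6 -259.2   80.1] [-1.7986e+02 -5.0000e-02  8.1820e+01] st [ -49.8 -224.7] t 7.22 F [ 0.2 -0.7 -0.6]
to [ 539.1 -254.5   22. ] cm [ 0.47 -0.    5.81] turn 0.0 len 5.8
```

Emit:
step_arm(plan=[0,0,3,0,0,0,0,0,2.8,0,0,0,0.8,0,0,0,0,0,0.8,0,0,0,0,0,0.5,0,0,0,0,0])

```text
time_s: 7.63
ee_pos: [543.6, -238.2, 25.3]
ee_rot: [179.9, 0.0, 81.8]
force: [1.2, 0.9, 0.2]
gripper_width: 55.0
gripper_force: 0.0
```

Emit:
step_arm(plan=[0.5,0,0,0,0,0,0.5,0,0,0,0,0,0.5,0,0,0,0,0,0.5,0,0,0,0,0,0.5,0,0,0,0,0])

```text
time_s: 8.05
ee_pos: [547.2, -215.8, 26.0]
ee_rot: [179.8, 0.2, 81.9]
force: [-1.4, -7.0, 1.0]
gripper_width: 54.9
gripper_force: 3.3
```

Emit:
step_arm(plan=[0.5,0,0,0,0,0,0.5,0,0,0,0,0,0.4,0,0,0,0,0,0.3,0,0,0,0,0,0,0,0,0,0,0])

```text
time_s: 8.47
ee_pos: [549.7, -198.4, 26.0]
ee_rot: [179.8, 0.2, 81.9]
force: [-1.3, -4.0, 2.4]
gripper_width: 55.1
gripper_force: 2.1
```

```bash
python3 -c "
from h import *
go((-50,-156.5),22,81.8); p=shot('top'); riser(p)"
```

```text
at [ 549.7 -198.4   26. ] [1.7977e+02 1.5000e-01 8.1890e+01] st [ -47.6 -162.9] t 8.47 F [-1.3 -4.   2.4]
to [ 548.2 -191.7   22. ] cm [ 0.64 -0.24  0.39] turn 0.002 len 0.8
[ 277  157   38   41 1026] [array([-102.2,   89.7]), array([-0.7, 90.8]), array([0.3, 0.5]), array([-1.013e+02, -1.000e-01])]
[ 311  162   54   45 1135] [array([-101.1,   -4.6]), array([ 0. , -4.9]), array([   0.4, -144.8]), array([-100.9, -143.8])]
```

Emit:
step_arm(plan=[0.4,0,0.2,0,0,0,0.3,0,0.1,0,0,0,0.2,0,0,0,0,0,0,0,0,0,0,0])

```text
time_s: 8.85
ee_pos: [551.2, -193.5, 23.6]
ee_rot: [179.7, 0.5, 82.0]
force: [-2.9, -18.5, 7.2]
gripper_width: 55.3
gripper_force: 9.4
```

Emit:
step_arm(plan=[0.2,0,0,0,0,0,0.2,0,0,0,0,0,0,0,0,0,0,0])

```text
time_s: 9.1
ee_pos: [551.3, -193.4, 23.7]
ee_rot: [179.6, 0.8, 82.1]
force: [-7.4, -32.3, 5.8]
gripper_width: 55.0
gripper_force: 16.6
```

```bash
python3 -c "
from h import *
go((-50,-156.5),22,81.8); p=shot('top'); riser(p)"
```

```text
at [ 551.3 -193.4   23.7] [179.63   0.85  82.11] st [ -46.7 -157.8] t 9.1 F [ -7.4 -32.3   5.8]
to [ 548.2 -191.7   22. ] cm [ 0.14 -0.33  0.16] turn 0.005 len 0.4
[ 277  157   87   50 2142] [array([-101.7,   90.2]), array([-0.3, 90.4]), array([   0.4, -137.2]), array([-101.3, -136.2])]
```

Emit:
step_arm(plan=[-0.3,0,0,0,0,0,-0.3,0,0,0,0,0,-1.5,0,0,0,0,0,-2,0,-2,0,0,0,0,0,-4,0,0,0])

```text
time_s: 9.57
ee_pos: [541.4, -225.8, 77.9]
ee_rot: [-179.5, -0.1, 81.7]
force: [0.5, -0.6, -1.0]
gripper_width: 55.1
gripper_force: 0.0
```

Emit:
step_arm(plan=[-2,0,-4,0,0,0,-3,0,0,0,0,0,-3,0,0,0,0,0,0,0,0,0,0,0])

```text
time_s: 9.9
ee_pos: [533.5, -307.1, 119.9]
ee_rot: [179.8, 0.2, 81.6]
force: [-0.6, 0.2, -0.1]
gripper_width: 54.8
gripper_force: 0.0
```

```bash
python3 - <<'E'
from h import *
go((-116,-75),120,171.8)
p=shot('top'); q=shot('side')
for n,c in (('top',p),('side',q)):
    for k,z in (('back_joint',45),('front_joint',45),('back_far',45),('pad',45),('riser',0)):
        for d in viewer.pinpoint(k,c)[:3]:
            print(n,k,round(d['score'],2),np.round(w2s(onz(c,d['location'],z)),1))
a=cv2.resize(p['img'][150:215,270:380],(800,473)); 
b=cv2.resize(q['img'][170:260,280:400],(780,585))
cv2.imwrite('pics/t2.png',a[:,:,::-1]);cv2.imwrite('pics/s2.png',b[:,:,::-1])
E
```

```text
at [ 533.5 -307.1  119.9] [1.7976e+02 1.7000e-01 8.1620e+01] st [ -48.  -272.9] t 9.9 F [-0.6  0.2 -0.1]
to [ 494.5 -101.6  120. ] cm [19.77 -6.86 -0.09] turn -1.574 len 20.9
top back_joint 0.73 [7.1 4.5]
top front_joint 0.92 [-88.1  -6.6]
top front_joint 0.68 [-168.1 -326.8]
top back_far 0.62 [   1.7 -141.6]
top pad 0.88 [-47.9 -75.4]
top pad 0.73 [-279.1 -307.7]
top riser 0.93 [-54.1 -71.8]
top riser 0.65 [-277.  -287.7]
side back_joint 0.78 [-240.4 -400.8]
side back_joint 0.68 [ -4.4 -10.2]
side front_joint 0.76 [-143.1 -307.2]
side front_joint 0.68 [-90.9  -3.1]
side front_joint 0.5 [  1.2 -11.6]
side back_far 0.84 [ -21. -155.]
side back_far 0.71 [-389.8 -260.9]
side pad 0.95 [-255.1 -286.3]
side pad 0.69 [-42.1 -75.4]
side riser 0.95 [-52.1 -72.8]
side riser 0.81 [-280.  -298.4]
```

View pics/t2.png

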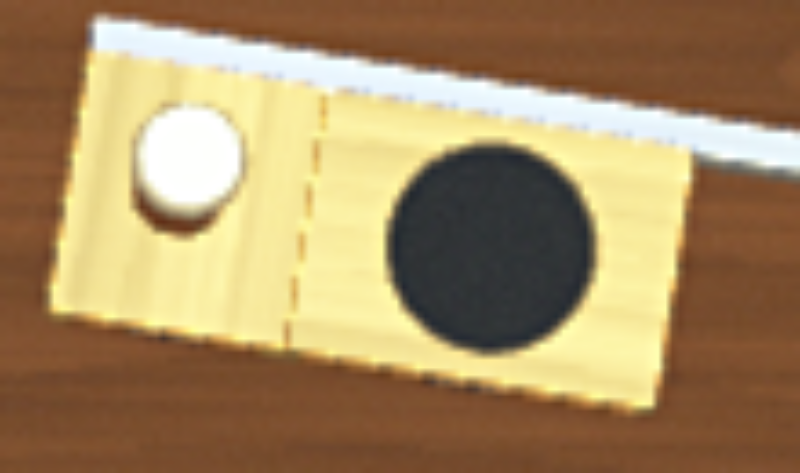

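View pics/s2.png

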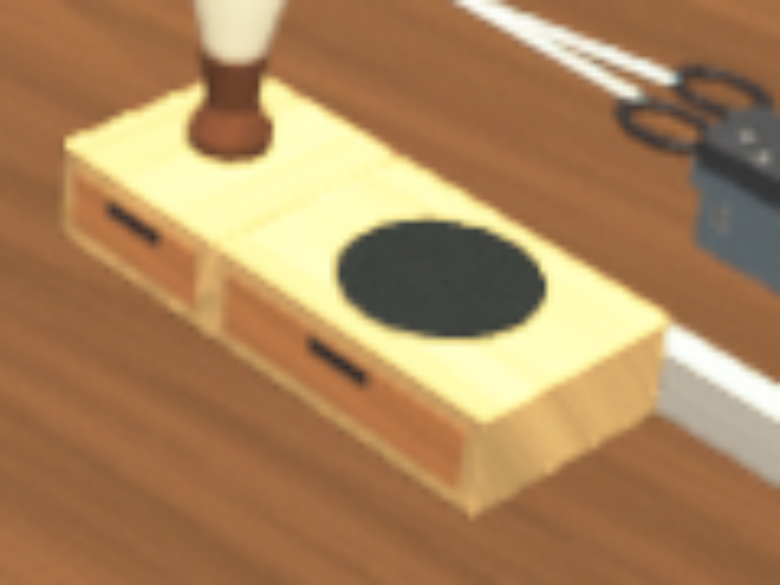

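The crops show the loose block flush with the drawer block, with only a hairline at the joint, and flush with the rail. I'll press once more towards the rail on the way to the bottle.

```bash
python3 -c "
from h import *
go((-160,-78),120,171.8)"
```

```text
at [ 533.3 -302.5  118.1] [-1.7999e+02 -1.0000e-02  8.1840e+01] st [ -48.9 -268.3] t 10.5 F [-0.2 -0.  -1. ]
to [450.5 -98.3 120. ] cm [ 19.04 -11.1   -0.18] turn -1.57 len 22.0
```

Emit:
step_arm(plan=[3.17,-1.85,0,0,0,0,3.17,-1.85,0,0,0,0,3.17,-1.85,0,0,0,0,3.17,-1.85,0,0,0,0,3.17,-1.85,0,0,0,0], hand=8.5)

```text
time_s: 10.92
ee_pos: [463.4, -131.5, 118.2]
ee_rot: [180.0, -0.0, 81.8]
force: [0.2, 0.2, 0.4]
gripper_width: 83.8
gripper_force: 0.0
```

Emit:
step_arm(plan=[3.17,-1.85,0,0,0,0,0,0,0,0,0,-0.121,0,0,0,0,0,-0.121,0,0,0,0,0,-0.121,0,0,0,0,0,-0.121])

```text
time_s: 11.33
ee_pos: [450.5, -98.4, 118.5]
ee_rot: [180.0, 0.0, 109.9]
force: [0.7, -0.6, -0.3]
gripper_width: 84.9
gripper_force: 0.0
```

Emit:
step_arm(plan=[0,0,0,0,0,-0.121,0,0,0,0,0,-0.121,0,0,0,0,0,-0.121,0,0,0,0,0,-0.121,0,0,0,0,0,-0.121])

```text
time_s: 11.75
ee_pos: [450.5, -98.8, 118.3]
ee_rot: [180.0, 0.0, 144.6]
force: [0.4, 0.0, -0.4]
gripper_width: 84.9
gripper_force: 0.0
```

Emit:
step_arm(plan=[0,0,0,0,0,-0.121,0,0,0,0,0,-0.121,0,0,0,0,0,-0.121,0,0,0,0,0,-0.118,0,0,0,0,0,0])

```text
time_s: 12.17
ee_pos: [450.5, -98.8, 118.3]
ee_rot: [180.0, 0.0, 171.9]
force: [-0.2, -0.4, -0.4]
gripper_width: 85.0
gripper_force: 0.0
```

```bash
python3 -c "
from h import *
go((-117,-78),22,171.8)"
```

```text
at [450.5 -98.8 118.3] [1.8000e+02 2.0000e-02 1.7188e+02] st [-159.9  -78.5] t 12.17 F [-0.2 -0.4 -0.4]
to [ 493.1 -104.4   22. ] cm [-4.29  0.05  9.63] turn 0.001 len 10.5
```

Emit:
step_arm(plan=[0,0,3.5,0,0,0,0,0,3.5,0,0,0,0,0,2.5,0,0,0,0,0,0,0,0,0,-2,0,0,0,0,0])

```text
time_s: 12.58
ee_pos: [465.3, -100.6, 21.9]
ee_rot: [179.9, -0.6, 171.6]
force: [0.1, 0.4, -0.5]
gripper_width: 84.9
gripper_force: 0.0
```

Emit:
step_arm(plan=[-1.5,0,0,0,0,0,-0.5,0,0,0,0,0,-0.3,0,0,0,0,0,-0.2,0,0,0,0,0,0,0,0,0,0,0])

```text
time_s: 13.0
ee_pos: [493.0, -105.0, 23.6]
ee_rot: [180.0, -0.2, 171.8]
force: [-4.6, -0.2, 2.7]
gripper_width: 84.9
gripper_force: 2.1
```

Emit:
step_arm(plan=[-0.2,0,0,0,0,0,0,0,0,0,0,0])

```text
time_s: 13.17
ee_pos: [493.0, -104.9, 23.3]
ee_rot: [180.0, -0.4, 171.8]
force: [-8.7, 0.4, 8.2]
gripper_width: 85.0
gripper_force: 4.2
```

Emit:
step_arm(plan=[-0.3,0,0,0,0,0,0,0,0,0,0,0,0.3,0,0,0,0,0,1,0,0,0,0,0,2.5,0,0,0,0,0])

```text
time_s: 13.58
ee_pos: [465.6, -101.3, 24.0]
ee_rot: [-180.0, 0.4, 171.7]
force: [0.6, -0.4, -0.3]
gripper_width: 84.9
gripper_force: 0.0
```

Emit:
step_arm(plan=[2,0,-2,0,0,0,0,0,-4,0,0,0,0,0,-4,0,0,0,0,0,-4,0,0,0,0,0,-4,0,0,0], hand=6.5)

```text
time_s: 14.0
ee_pos: [442.0, -97.6, 205.6]
ee_rot: [180.0, 0.1, 171.7]
force: [0.2, -1.1, -1.2]
gripper_width: 64.9
gripper_force: 0.0
```

```bash
python3 - <<'E'
from h import *
p=shot('top');q=shot('side'); riser(p)
# cap of small tonic: dark blob next to green; foot/cap by detection
for n,c in(('top',p),('side',q)):
    for d in viewer.pinpoint('tonic',c): print(n,round(d['score'],2),np.round(d['location'],1),np.round(onz(c,d['location'],0),1))
# cap centre in both views
import itertools
def cap(c,win):
    x0,x1,y0,y1=win; g=c['img'][y0:y1,x0:x1].max(2)<60
    ys,xs=np.nonzero(g); return xs.mean()+x0,ys.mean()+y0,len(xs)
t=cap(p,(152,190,205,240)); s=cap(q,(183,207,126,147)); print(t,s)
# triangulate cap
(o1,d1),(o2,d2)=ray(p,t),ray(q,s); A=np.c_[d1,-d2]; k=np.linalg.lstsq(A,o2-o1,rcond=None)[0]; print(o1+k[0]*d1,o2+k[1]*d2)
print(onz(p,t,150))
cv2.imwrite('pics/c3.png',np.hstack([cv2.resize(p['img'][205:240,140:190],(400,280)),cv2.resize(q['img'][110:200,170:260],(280,280))])[:,:,::-1])
go((447,338),220,149,False)
E
```

```text
[ 277  157   88   46 2030] [array([-101.7,   90.2]), array([-0.3, 90.4]), array([   0.4, -140.3]), array([-101.3, -139.4])]
top 0.98 [150.9 257.9] [347.1 400.1   0. ]
top 0.57 [177.3 222.8] [445.6 331.    0. ]
top 0.44 [307.9 194.6] [533.2 -30.6   0. ]
top 0.33 [339.6 182. ] [ 570.9 -119.2    0. ]
side 0.94 [195.9 183.4] [431.4 325.5   0. ]
side 0.57 [154.7 185.7] [341.9 399.6   0. ]
(np.float64(167.875), np.float64(222.75), 24) (np.float64(nan), np.float64(nan), 0)
 ** On entry to DLASCL parameter number  4 had an illegal value
 ** On entry to DLASCL parameter number  4 had an illegal value
 ** On entry to DLASCL parameter number  4 had an illegal value
 ** On entry to DLASCL parameter number  4 had an illegal value
 ** On entry to DLASCL parameter number  5 had an illegal value
 ** On entry to DLASCL parameter number  4 had an illegal value<stdin>:10: RuntimeWarning: Mean of empty slice.
  ret = ret.dtype.type(ret / rcount)
Traceback (most recent call last):
numpy.linalg.LinAlgError: SVD did not converge in Linear Least Squares
```

```bash
python3 - <<'E'
from h import *
p=shot('top');q=shot('side')
I=p['img']
def blob(c,win,f):
    x0,x1,y0,y1=win; g=f(c['img'][y0:y1,x0:x1].astype(int)).astype(np.uint8)
    n,l,st,ce=cv2.connectedComponentsWithStats(g); i=1+st[1:,4].argmax() if n>1 else 0
    return ce[i]+[x0,y0], st[i]
dk=lambda a:(a.max(2)<100)&(a.max(2)-a.min(2)<20)
gr=lambda a:(a[:,:,1]>a[:,:,0]+25)&(a[:,:,1]>a[:,:,2]+10)
t,ts=blob(p,(152,190,205,240),dk); g,gs=blob(p,(152,190,205,240),gr); s,ss=blob(q,(180,212,122,150),dk); sg,sgs=blob(q,(180,212,122,195),gr)
print('top cap',t,ts,'green',g,gs,'side cap',s,ss,'green',sg,sgs)
print('cap top-view at z150',onz(p,t,150),'green z100',onz(p,g,100))
print('side cap at z136',onz(q,s,136))
cv2.imwrite('pics/c3.png',np.hstack([cv2.resize(I[205:240,140:190],(400,280)),cv2.resize(q['img'][110:200,170:260],(280,280))])[:,:,::-1])
go((447,338),220,149,False)
E
```

```text
top cap [167.32 223.24] [11 13  7 10 25] green [170.46527778 223.37847222] [  5   8  24  21 288] side cap [191.68932039 137.13592233] [  8   9   9  15 103] green [193.19817073 155.74695122] [  4  23  20  22 328]
cap top-view at z150 [439.7551921  325.31809724 150.        ] green z100 [440.92149706 328.35517223 100.        ]
side cap at z136 [445.54048057 341.23437168 136.        ]
at [441.6 -97.5 202.1] [ 1.7998e+02 -9.0000e-02  1.7174e+02] st [-169.   -78.5] t 14.3 F [-0.4  0.5 -0.3]
to [447 338 220] cm [ 5.72 43.18 -1.76] turn 0.397 len 43.6
```

View pics/c3.png

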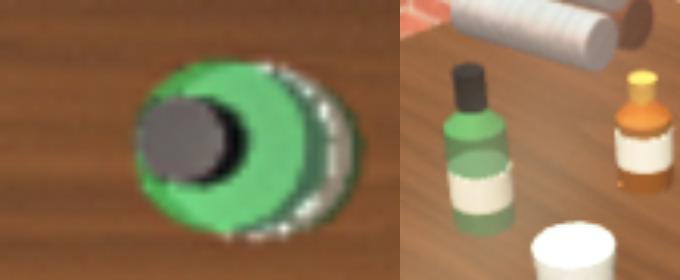

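The crop shows the cap's top face at about (163,222.5) in the top view, and the cap at (191.7,137.1) in the side view.

```bash
python3 - <<'E'
from h import *
p=shot('top');q=shot('side')
t=onz(p,(162.5,222),155); print(t)
print(proj(q,[*t[:2],137]), 'seen 191.7 137.1', proj(q,[*t[:2],155]),proj(q,[*t[:2],0]))
go((t[0],t[1]),240,149,False)
E
```

```text
[442.38702931 336.0789213  155.        ]
[191.87899086 137.73898796] seen 191.7 137.1 [191.20205694 131.68747575] [196.67877578 180.64710078]
at [441.5 -97.5 201.6] [179.97  -0.18 171.75] st [-169.   -78.5] t 14.4 F [ 0.4 -1.  -0.2]
to [442.4 336.1 240. ] cm [ 6.15 42.92 -3.8 ] turn 0.397 len 43.5
```

Emit:
step_arm(plan=[0.56,3.9,-0.35,0,0,0,0.56,3.9,-0.35,0,0,0,0.56,3.9,-0.35,0,0,0,0.56,3.9,-0.35,0,0,0,0.56,3.9,-0.35,0,0,0])

```text
time_s: 14.82
ee_pos: [441.9, 100.8, 219.5]
ee_rot: [-180.0, -0.1, 171.7]
force: [1.1, -0.5, 1.0]
gripper_width: 64.9
gripper_force: 0.0
```

Emit:
step_arm(plan=[0.56,3.9,-0.35,0,0,0,0.56,3.9,-0.35,0,0,0,0.56,3.9,-0.35,0,0,0,0.56,3.9,-0.35,0,0,0,0.56,3.9,-0.35,0,0,0])

```text
time_s: 15.23
ee_pos: [442.2, 298.0, 236.8]
ee_rot: [-179.9, -0.1, 171.8]
force: [0.4, -1.0, -0.1]
gripper_width: 65.2
gripper_force: 0.0
```

Emit:
step_arm(plan=[0.56,3.9,-0.35,0,0,0.1,0,0,0,0,0,0.1,0,0,0,0,0,0.1,0,0,0,0,0,0.097,0,0,0,0,0,0])

```text
time_s: 15.65
ee_pos: [442.6, 335.8, 239.8]
ee_rot: [-179.8, -0.1, 149.0]
force: [-0.3, -0.2, 0.1]
gripper_width: 65.2
gripper_force: 0.0
```

```bash
python3 -c "
from h import *
go((442.4,336.3),137,149,False)"
```

```text
at [442.6 335.8 239.8] [-1.7983e+02 -7.0000e-02  1.4896e+02] st [-229.8  350.5] t 15.65 F [-0.3 -0.2  0.1]
to [442.4 336.3 137. ] cm [ 0.02  0.06 10.28] turn -0.001 len 10.3
```

Emit:
step_arm(plan=[0,0.05,3,0,0,0,0,0,3,0,0,0,0,0,2,0,0,0,0,0,1.3,0,0,0,0,0,1,0,0,0])

```text
time_s: 16.07
ee_pos: [442.3, 335.1, 136.1]
ee_rot: [-179.8, -0.1, 149.1]
force: [-1.0, 0.9, 0.5]
gripper_width: 65.1
gripper_force: 0.0
```

Emit:
step_arm(plan=[0,0,0,0,0,0,0,0,0,0,0,0,0,0,0,0,0,0], hand=3.6)

```text
time_s: 16.32
ee_pos: [443.9, 336.4, 139.5]
ee_rot: [179.9, 0.0, 149.0]
force: [-0.2, -0.2, 0.8]
gripper_width: 47.6
gripper_force: 0.0
```

```bash
python3 - <<'E'
from h import *
q=shot('side'); cv2.imwrite('pics/g4.png',cv2.resize(q['img'][90:210,110:270],(800,600))[:,:,::-1])
go((442.4,336.3),137,149,False)
E
```

```text
at [444.  336.5 139.8] [1.7988e+02 5.0000e-02 1.4904e+02] st [-228.5  351.4] t 16.37 F [-0.5 -0.5  0.2]
to [442.4 336.3 137. ] cm [ 0.12 -0.1   0.28] turn 0.001 len 0.3
```

View pics/g4.png

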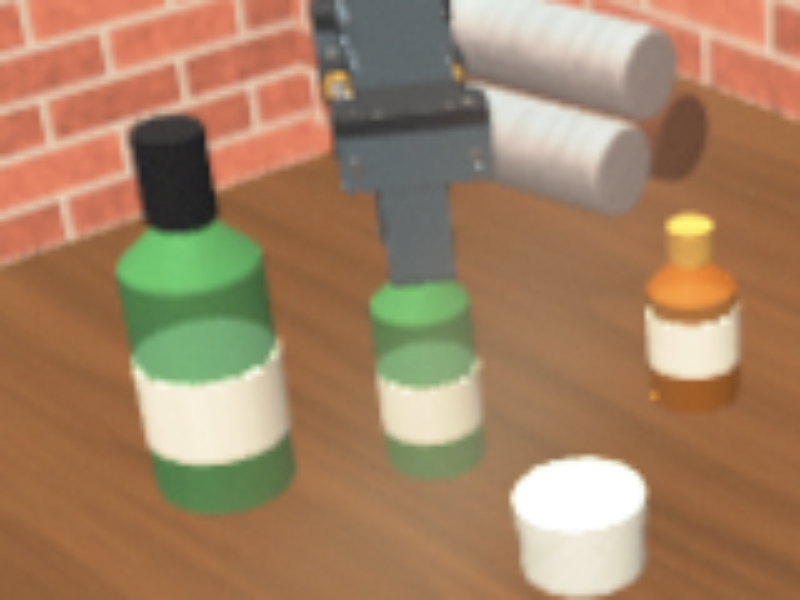

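The side crop shows the fingers around the small bottle's cap, with the bottle upright. I'll close on it.

Emit:
step_arm(plan=[0.1,-0.05,0.1,0,0,0,0,0,0,0,0,0,0,0,0,0,0,0,0,0,0,0,0,0,0,0,0,0,0,0], hand=0, newtons=25)

```text
time_s: 16.78
ee_pos: [442.5, 336.5, 138.3]
ee_rot: [179.9, 0.0, 149.0]
force: [-0.0, 0.7, 3.1]
gripper_width: 27.6
gripper_force: 25.0
```

Emit:
step_arm(plan=[0,0,0,0,0,0,0,0,0,0,0,0,0,0,0,0,0,0])

```text
time_s: 17.03
ee_pos: [442.5, 336.5, 138.3]
ee_rot: [179.9, 0.0, 149.0]
force: [-0.0, 0.5, 5.8]
gripper_width: 27.3
gripper_force: 25.0
```

Emit:
step_arm(plan=[0,0,-0.3,0,0,0,0,0,-0.8,0,0,0,0,0,-1.5,0,0,0,0,0,-2,0,0,0,0,0,-2,0,0,0])

```text
time_s: 17.45
ee_pos: [441.5, 335.5, 203.6]
ee_rot: [-179.8, -0.1, 149.0]
force: [0.2, -0.4, -1.5]
gripper_width: 27.2
gripper_force: 25.0
```

Emit:
step_arm(plan=[0,0,-2,0,0,0,0,0,-1.4,0,0,0,0,0,0,0,0,0])

```text
time_s: 17.7
ee_pos: [443.3, 336.8, 240.7]
ee_rot: [179.7, 0.1, 149.0]
force: [1.1, -0.4, -2.5]
gripper_width: 27.7
gripper_force: 25.0
```

```bash
python3 - <<'E'
from h import *
p=shot('top')
I=p['img'];x0,y0=320,175
g=(I[y0:235,x0:390].max(2)<90).astype(np.uint8); n,l,st,ce=cv2.connectedComponentsWithStats(g); i=1+st[1:,4].argmax()
c=ce[i]+[x0,y0]; w=onz(p,c,45); print('pad',c,st[i],w,w2s(w),'home',s2w((-50,-70)))
riser(p); print(sensors.state()['gripper_width'],sensors.state()['gripper_force'])
go((470,-60),240,149,False)
E
```

```text
pad [337.00740741 185.10185185] [  4   0  27  23 540] [ 556.76677199 -106.03238756   45.        ] [-53.72486991 -70.51604826] home [ 560.5271631  -106.05288948]
[ 277  157   88   50 2252] [array([-101.7,   90.2]), array([-0.3, 90.4]), array([   0.4, -140.8]), array([-101.3, -139.8])]
27.396018957040344 24.99784380197525
at [442.6 336.3 238.8] [1.7988e+02 6.0000e-02 1.4901e+02] st [-229.8  351. ] t 17.75 F [ 0.1  0.7 -3.6]
to [470 -60 240] cm [-22.76 -32.56  -0.17] turn 0.0 len 39.7
```

Emit:
step_arm(plan=[-0.35,-0.5,0,0,0,0,-0.7,-1,0,0,0,0,-1.05,-1.5,0,0,0,0,-1.4,-2,0,0,0,0,-1.4,-2,0,0,0,0])

```text
time_s: 18.17
ee_pos: [447.2, 248.8, 236.1]
ee_rot: [-179.8, -0.1, 149.1]
force: [0.1, -0.9, -2.3]
gripper_width: 27.4
gripper_force: 25.0
```

Emit:
step_arm(plan=[-1.4,-2,0,0,0,0,-1.4,-2,0,0,0,0,-1.4,-2,0,0,0,0,-1.4,-2,0,0,0,0,-1.4,-2,0,0,0,0])

```text
time_s: 18.58
ee_pos: [455.4, 126.7, 236.4]
ee_rot: [-179.8, -0.1, 149.0]
force: [-0.1, -0.9, -3.0]
gripper_width: 27.4
gripper_force: 25.0
```

Emit:
step_arm(plan=[-1.4,-2,0,0,0,0,-1.4,-2,0,0,0,0,-1.4,-2,0,0,0,0,-1.4,-2,0,0,0,0,-1.4,-2,0,0,0,0])

```text
time_s: 19.0
ee_pos: [463.6, 5.3, 236.4]
ee_rot: [-179.9, -0.1, 149.0]
force: [0.7, 0.3, -2.2]
gripper_width: 27.3
gripper_force: 25.0
```

Emit:
step_arm(plan=[-1.4,-2,0,0,0,0,-1.05,-1.5,0,0,0,0,-0.7,-1,0,0,0,0,-0.35,-0.5,0,0,0,0,0,0,0,0,0,0])

```text
time_s: 19.42
ee_pos: [468.5, -54.9, 236.7]
ee_rot: [-179.9, -0.1, 148.9]
force: [-0.0, -0.1, -3.5]
gripper_width: 27.1
gripper_force: 25.0
```

```bash
python3 - <<'E'
from h import *
p=shot('top')
I=p['img'];x0,y0=320,165
g=(I[y0:235,x0:390].max(2)<90).astype(np.uint8); n,l,st,ce=cv2.connectedComponentsWithStats(g); i=1+st[1:,4].argmax()
c=ce[i]+[x0,y0]; w=onz(p,c,45); print('pad',c,st[i],w,w2s(w))
go((560,-106),240,149,False)
E
```

```text
pad [338.49152542 173.84745763] [  8   5  22   9 118] [ 587.64510827 -109.60501186   45.        ] [-22.65266701 -69.64800269]
at [468.6 -54.  236.9] [-1.7997e+02 -1.1000e-01  1.4893e+02] st [-148.4  -31.6] t 19.47 F [-0.6  0.3 -1.8]
to [ 560 -106  240] cm [-10.51   0.26  -0.33] turn -0.001 len 10.5
```

Emit:
step_arm(plan=[-0.7,0,0,0,0,0,-1.5,0.05,0,0,0,0,-2,0.05,0,0,0,0,-2,0.05,0,0,0,0,-2,0.05,0,0,0,0])

```text
time_s: 19.88
ee_pos: [541.9, -93.5, 237.6]
ee_rot: [180.0, -0.0, 149.1]
force: [0.2, -0.3, -2.3]
gripper_width: 27.1
gripper_force: 25.0
```

Emit:
step_arm(plan=[-1.4,0.05,0,0,0,0,-0.7,0,0,0,0,0,-0.2,0,0,0,0,0,0,0,0,0,0,0,0,0,0,0,0,0])

```text
time_s: 20.3
ee_pos: [560.1, -104.7, 237.5]
ee_rot: [-180.0, -0.1, 149.1]
force: [-0.2, -0.4, -2.7]
gripper_width: 27.7
gripper_force: 25.0
```

```bash
python3 - <<'E'
from h import *
go((560.2,-106),183.3,149,False); q=shot('side')
for z in (45,45+57): print(z,proj(q,[560.2,-106,z]))
cv2.imwrite('pics/a5.png',cv2.resize(q['img'][130:265,270:450],(800,600))[:,:,::-1])
E
```

```text
at [ 560.1 -104.7  237.5] [-1.7999e+02 -7.0000e-02  1.4905e+02] st [-50.6 -68.8] t 20.3 F [-0.2 -0.4 -2.7]
to [ 560.2 -106.   183.3] cm [-0.08 -0.1   5.42] turn 0.001 len 5.4
45 [346.22828523 212.57377215]
102 [348.55052919 192.90682563]
```

View pics/a5.png

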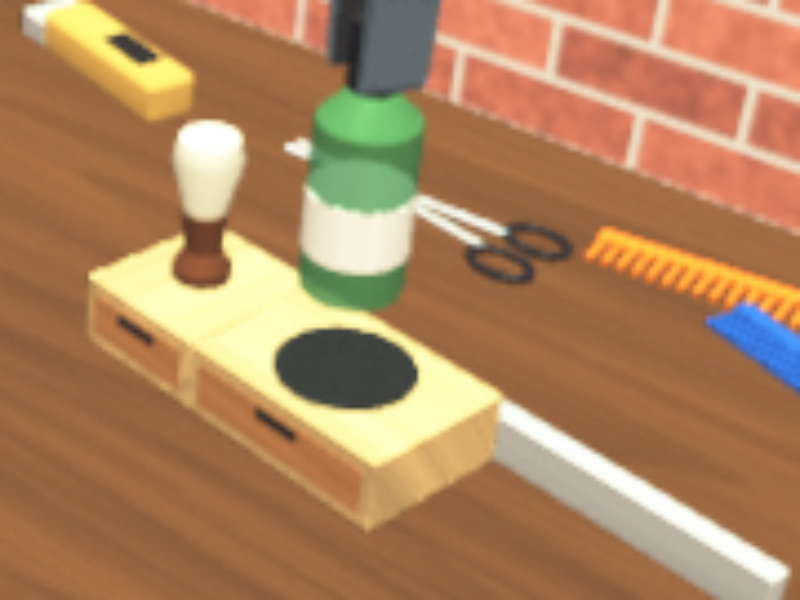

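The side crop shows the bottle hanging upright over the pad, whose centre is at about (348,213). The joint is closed. I'll lower the bottle with a small shift.

Emit:
step_arm(plan=[-0.18,-0.16,1,0,0,0,0,0,1.3,0,0,0,0,0,1.2,0,0,0,0,0,0.7,0,0,0,0,0,0.3,0,0,0])

```text
time_s: 20.77
ee_pos: [560.3, -107.4, 191.1]
ee_rot: [-180.0, -0.2, 149.0]
force: [0.1, 0.3, -2.5]
gripper_width: 27.7
gripper_force: 25.0
```

Emit:
step_arm(plan=[0,0,0.2,0,0,0,0,0,0.1,0,0,0,0,0,0.1,0,0,0,0,0,0,0,0,0])

```text
time_s: 21.1
ee_pos: [561.7, -107.8, 189.1]
ee_rot: [180.0, 0.0, 149.0]
force: [0.4, 0.6, -2.6]
gripper_width: 27.8
gripper_force: 25.0
```

```bash
python3 -c "
from h import *
go((560.8,-107),183.3,149,False)"
```

```text
at [ 561.7 -107.8  189.1] [1.7998e+02 5.0000e-02 1.4902e+02] st [-48.6 -71.5] t 21.1 F [ 0.4  0.6 -2.6]
to [ 560.8 -107.   183.3] cm [0.12 0.02 0.57] turn 0.0 len 0.6
```

Emit:
step_arm(plan=[0.1,0,0.15,0,0,0,0,0,0.15,0,0,0,0,0,0.1,0,0,0,0,0,0.05,0,0,0,0,0,0,0,0,0])

```text
time_s: 21.52
ee_pos: [560.6, -107.2, 184.0]
ee_rot: [180.0, -0.0, 149.0]
force: [-0.3, 0.1, -3.6]
gripper_width: 27.7
gripper_force: 25.0
```

Emit:
step_arm(plan=[0,0,0.05,0,0,0,0,0,0,0,0,0,0,0,0,0,0,0])

```text
time_s: 21.77
ee_pos: [560.7, -107.2, 183.7]
ee_rot: [180.0, -0.0, 149.0]
force: [1.0, 0.1, -3.0]
gripper_width: 27.8
gripper_force: 25.0
```

Emit:
step_arm(plan=[0,0,0.04,0,0,0,0,0,0.03,0,0,0,0,0,0,0,0,0])

```text
time_s: 22.02
ee_pos: [560.8, -107.2, 183.4]
ee_rot: [180.0, 0.0, 149.0]
force: [-0.9, -0.3, -0.7]
gripper_width: 27.5
gripper_force: 25.0
```

Emit:
step_arm(plan=[0,0,0.03,0,0,0,0,0,0.03,0,0,0,0,0,0,0,0,0])

```text
time_s: 22.27
ee_pos: [561.0, -107.2, 183.3]
ee_rot: [180.0, 0.1, 149.0]
force: [-1.0, 1.0, 5.7]
gripper_width: 27.6
gripper_force: 25.0
```

Emit:
step_arm(plan=[0,0,-0.03,0,0,0,0,0,0,0,0,0], newtons=8)

```text
time_s: 22.43
ee_pos: [561.0, -107.2, 183.3]
ee_rot: [180.0, 0.1, 149.0]
force: [-0.8, 0.8, 4.8]
gripper_width: 27.7
gripper_force: 8.0
```

Emit:
step_arm(plan=[0,0,0,0,0,0,0,0,0,0,0,0,0,0,0,0,0,0,0,0,0,0,0,0], hand=5)

```text
time_s: 22.77
ee_pos: [560.5, -107.2, 182.2]
ee_rot: [-180.0, -0.0, 149.0]
force: [0.7, -0.6, -0.1]
gripper_width: 49.1
gripper_force: 0.0
```

Emit:
step_arm(plan=[0,0,-0.5,0,0,0,0,0,-1.5,0,0,0,0,0,-3,0,0,0,0,0,-3,0,0,0,0,0,-3,0,0,0])

```text
time_s: 23.18
ee_pos: [560.4, -107.1, 294.0]
ee_rot: [-180.0, -0.0, 149.0]
force: [0.8, -0.0, 0.3]
gripper_width: 50.1
gripper_force: 0.0
```

Emit:
step_arm(plan=[3,0,-2,0,0,0,3.5,0,0,0,0,0,3.5,0,0,0,0,0,3.5,0,0,0,0,0,3.5,0,0,0,0,0])

```text
time_s: 23.6
ee_pos: [413.4, -19.1, 312.9]
ee_rot: [180.0, 0.0, 149.0]
force: [1.1, 1.0, 1.6]
gripper_width: 49.8
gripper_force: 0.0
```

Emit:
step_arm(plan=[0,0,0,0,0,0,0,0,0,0,0,0])

```text
time_s: 23.77
ee_pos: [413.9, -19.1, 313.6]
ee_rot: [179.9, 0.1, 149.1]
force: [0.1, -0.0, -0.0]
gripper_width: 50.1
gripper_force: 0.0
```

```bash
python3 - <<'E'
from h import *
p=shot('top');q=shot('side'); riser(p)
a=cv2.resize(p['img'][150:210,270:360],(400,267)); b=cv2.resize(q['img'][130:265,270:450],(400,300))
a=cv2.copyMakeBorder(a,0,33,0,0,cv2.BORDER_CONSTANT); cv2.imwrite('pics/f6.png',cv2.resize(np.hstack([a,b]),(800,300))[:,:,::-1])
print(sensors.state()['force'])
E
```

```text
[ 277  157   88   50 2195] [array([-101.7,   90.2]), array([-0.3, 90.4]), array([   0.4, -141.2]), array([-101.3, -140.3])]
[ 0.32987737  0.30518342 -0.16002485]
```

View pics/f6.png

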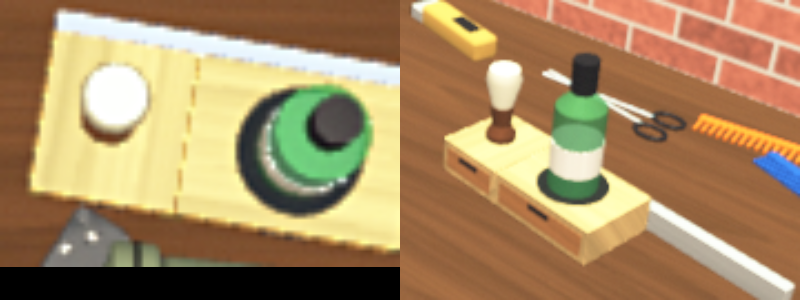

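```bash
python3 - <<'E'
from h import *
p=shot('top');q=shot('side')
for n,c in(('top',p),('side',q)):
    G=c['img'].astype(np.float32)
    ys=np.arange(-8,8.01,1); 
    for xs in (np.arange(-95,-65,2),np.arange(-65,-35,2),np.arange(-35,-5,2)):
        uv=np.array([[proj(c,[*s2w((x,y)),45]) for y in ys] for x in xs],np.float32)
        v=cv2.remap(G,uv[:,:,0],uv[:,:,1],cv2.INTER_LINEAR).mean((0,2)); print(n,xs[0],v.round().astype(int))
E
```

```text
top -95 [215 216 216 216 216 215 206 193 185 190 202 209 210 211 211 212 213]
top -65 [217 217 217 218 218 217 210 196 187 191 202 209 211 211 212 213 214]
top -35 [213 213 214 214 213 212 204 193 187 193 204 210 212 213 214 215 216]
side -95 [230 229 228 226 223 221 221 222 223 224 226 227 228 228 228 229 229]
side -65 [232 232 232 230 228 227 226 225 226 226 227 228 228 229 229 229 230]
side -35 [221 221 221 221 221 221 222 224 225 227 228 228 229 229 230 230 231]
```

```bash
python3 -c "
from workcell import env
print(env.job_done())"
```

```text
the job is handed in; nothing more can be done
None
```

The job is handed in: the loose block is pressed up against the rail and the drawer block with no visible gap, and the small tonic stands upright on the pad with the gripper clear. The amber bottle, tin and brush were not touched. The camera could not rule out a gap under about 0.7 mm at the drawer joint, though the block did not move under a 32 N push there.

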